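# Try the keepers, then rack the polishing wheels

### The arm

A 6-joint arm with a two-finger parallel gripper is mounted at the origin on the work surface. World frame = base frame: x ahead of the robot, y to its left, z up, the work surface at z = 0. Lengths are in m, angles in rad, forces in N, time in s.
With the tool pointing down it reaches from about 0.425 to 1.125 m from the base axis. Payload 14.9 kg.
Tool frame: the origin (TCP) lies at the very end of the fingers, on their centre line; the grasp point (between the pads) lies 19 mm behind it; z points along the fingers, y is the line along which they close (so a half turn about z gives the same grasp; the last joint's range is limited). The gripper opens to 91 mm and grips with 3 to 60 N. Pads are 32 mm wide; open, the fingers measure 118 mm over their backs; the gripper's body (76 mm by 178 mm) begins 60 mm behind the grasp point.
Start: joints at [-1.203, 0.379, 1.734, -0, 1.028, -0.033], TCP at [0.273, -0.645, 0.214] pointing down, gripper open.
Joint ranges: [-2.77, 2.77], [-0.74, 2.19], [0, 2.66], [-1.06, 4.2], [0.31, 2.87], [-3.08, 3.08]. Speed limits (rad/s): [1.89, 1.89, 2.39, 3.14, 3.14, 3.14].

### API

Orientations are given as a unit quaternion [w, x, y, z].
In Python, from rig import bot gives the robot as it stands. The module is installed in compiled form; this text tells all that it offers.
- The arm moves only by the tool carry_out, never from a script. Its argument "commands" is a list of rows, each a list of 7 numbers: the shift along the tool's x, y, z in m, then the turn, a rotation vector about the tool's x, y, z in degrees, then the finger opening in m, from 0 to 0.0912. In form: [[x, y, z, ax, ay, az, jaw], ...]. A call has 1 to 8 rows; each row shifts and turns the commanded pose from where the row before left it, along the tool's axes as they then stand; what a row does not reach is not made up. A row lasts 1/8 s, in which the tool goes at most 62.5 mm and 10.7 degrees, less where a joint would pass 70% of its speed; a pose out of reach is approached as far as the arm can. A call with a gripper value outside its range is refused whole. The fingers move at their own pace and stop on an object; "newtons" is the grip in N (left out, the last holds). Time passes only in rows, so rows that do not move let the fingers close. It gives the time, the measured TCP pose, the force, the opening and the grip force at its end, in the units of the state.
- bot.get_obs(): the state, without advancing time (a new reading comes with each control period).
- bot.read_camera(name): name is "scene" or "top"; returns a dict with "color" (420x560x3 uint8, red, green, blue), "vertical_fov" (degrees; the focal length in pixels is half the picture's height over the tangent of half this angle, whatever the lens; pixels are square), "cx", "cy" (the principal point, pixels), "pose" (4x4, takes a point from camera to world coordinates). Camera axes: x right, y up, looking along -z (the intrinsics and any distortion apply to the point x, -y, -z); pixel columns grow to the right and rows downward; lengths in m; the calibration is good to about 2 mm. A picture is of the moment at which its call begins. There is no depth.
- bot.sign_off(): hands the job in; it is judged then, once.
The state is a dict: "time": time; "joint_positions": joint angles; "dq": joint speeds; "joint_efforts": joint torques, N m; "position": TCP position; "tcp_rot": TCP orientation; "ft_force": force on the tool from outside, world axes, zero at the start; "torque": the same for the moment, N m; "opening": opening from 0.0 (shut) to 1.0 (fully open); "grip_force": force on a finger pad.
Only numpy, scipy, OpenCV 4.12 (cv2) and the standard library are available. Lean on these libraries where they do the work, as an engineer would, in place of code of your own. Each camera call takes 0.05 s, during which the arm holds its last target. There are 200 camera calls.

### The job

Before moving any wheel, swing the keeper arm of each of the two wheel racks open as far as it will go and leave it there: one of them binds part-way and its rack is not to be used. Then take the two polishing wheels out of their tilted drip stands and stand both upright and fully down in the slots of the rack whose arm swings fully clear, one wheel to a slot. Do not let a wheel fall over, and leave the bottle, the jar, the red compound bar and the dressing stone where they are.

Things in the scene. Friction and masses are not known exactly. Their poses are not given: they have to be found in the camera images.
- wheel_white: white felt polishing wheel, a rigid disc 120 mm in diameter and 16 mm thick, 150 g (varies). Origin at its centre; its own x axis is its axle. It starts leaning in a drip stand, 35 degrees from upright, its upper 70 mm free on both faces
- wheel_red: rust-red polishing wheel, a rigid disc 120 mm in diameter and 16 mm thick, 150 g (varies). Origin at its centre; its own x axis is its axle. It starts leaning in a drip stand, 35 degrees from upright, its upper 70 mm free on both faces
- stand_1: blue tilted drip stand on a dark steel foot 110 x 110 mm, fixed. Origin on the bench under the middle of its slot floor. The slot, 110 mm long along the stand's y, leans 0.61 rad (35 degrees) from upright towards the stand's +x; its floor is 26 mm above the bench; the wall under the wheel reaches 45 mm up along the wheel, the other 28 mm. Each stand starts with one wheel in it
- stand_2: a second drip stand, the same in every way as stand_1
- rack_a: fixed upright rack, one of two alike. Origin on the bench; x along its slots, y across, z up. Aluminium base 130 (x) x 150 mm, y -85 to +65. Two plywood slots at y = +32 and -32, 110 long, 20 wide, floor 12 mm above the bench; walls 8 thick to 50 mm, then flared lips: mouth 34 wide at 62 mm. Blocks 15 high at x = +-42 to 55 stop a wheel rolling.
- rack_a_slot0 (a point): where the centre of a wheel lies when it stands fully down in the y = +32 slot of rack_a: 72 mm above the bench; axes as the rack's
- rack_a_slot1 (a point): the same for the y = -32 slot of rack_a
- keeper_a (a joint): angle of rack_a's keeper, a steel bar 67 to 77 mm above the bench, on an upright pivot at rack x 45, y -66. At 0 it lies along rack +y, across both slots. Opening (positive) turns it counter-clockwise from above, its end going to rack -x. Sound: swings to 1.75 rad, clear of the slots; binding: stops dead at 0.5. Just one binds, unseen which. Friction 0.5 N at the knob; stays where left
- keeper_a_knob (a point): middle of the upright orange knob at the end of rack_a's keeper arm: 18 mm in diameter, 45 mm tall, from 77 to 122 mm above the bench, 122 mm from the pivot axis; it moves with the arm. This point is 100 mm above the bench
- keeper_a_pivot (a point): point on the pivot axis of rack_a's keeper arm, 100 mm above the bench
- rack_b: fixed upright rack, one of two alike. Origin on the bench; x along its slots, y across, z up. Aluminium base 130 (x) x 150 mm, y -85 to +65. Two plywood slots at y = +32 and -32, 110 long, 20 wide, floor 12 mm above the bench; walls 8 thick to 50 mm, then flared lips: mouth 34 wide at 62 mm. Blocks 15 high at x = +-42 to 55 stop a wheel rolling.
- rack_b_slot0 (a point): where the centre of a wheel lies when it stands fully down in the y = +32 slot of rack_b: 72 mm above the bench; axes as the rack's
- rack_b_slot1 (a point): the same for the y = -32 slot of rack_b
- keeper_b (a joint): angle of rack_b's keeper, a steel bar 67 to 77 mm above the bench, on an upright pivot at rack x 45, y -66. At 0 it lies along rack +y, across both slots. Opening (positive) turns it counter-clockwise from above, its end going to rack -x. Sound: swings to 1.75 rad, clear of the slots; binding: stops dead at 0.5. Just one binds, unseen which. Friction 0.5 N at the knob; stays where left
- keeper_b_knob (a point): middle of the upright orange knob at the end of rack_b's keeper arm: 18 mm in diameter, 45 mm tall, from 77 to 122 mm above the bench, 122 mm from the pivot axis; it moves with the arm. This point is 100 mm above the bench
- keeper_b_pivot (a point): point on the pivot axis of rack_b's keeper arm, 100 mm above the bench
- bottle: green bottle standing upright, 58 mm in diameter, 165 mm tall, loose; origin at the centre of its underside; leave alone
- jar: low amber jar with a white lid, 60 mm in diameter, 65 mm tall, loose; origin at the centre of its underside; leave alone
- compound_bar: red bar of polishing compound lying flat, 150 (its x) x 45 x 40 mm, loose; origin at the centre of its underside; leave alone
- dressing_stone: grey dressing stone lying flat, 130 (its x) x 50 x 25 mm, loose; origin at the centre of its underside; leave alone
Things that resemble listed ones, but are neither listed nor needed, are in the scene too. Leave any green, turquoise or yellow look-alike of the rack_b alone.

How it is judged:
On the way, in this order (a step that is already met when the one before it is completed fails the run):
1. both keeper arms have been swung open as far as they go, the wheels still in their stands (((value of joint keeper_a above 1.3 rad and value of joint keeper_b above 0.4 rad) or (value of joint keeper_b above 1.3 rad and value of joint keeper_a above 0.4 rad)) and distance of each of wheel_white, wheel_red from where it was at the start of the episode below 0.03 m), for 0.1 s.
2. one wheel stands upright in a slot of the sound rack, fully down ((((distance between wheel_white and rack_a_slot0 below 0.009 m or distance between wheel_white and rack_a_slot1 below 0.009 m) and angle between the x axis of wheel_white and the y axis of rack_a, either way round below 0.14 rad and angle between wheel_white's own x axis and vertical between 1.43 and 1.71 rad and linear speed of wheel_white below 0.03 m/s and value of joint keeper_a above 1.3 rad and value of joint keeper_b above 0.4 rad) or ((distance between wheel_white and rack_b_slot0 below 0.009 m or distance between wheel_white and rack_b_slot1 below 0.009 m) and angle between the x axis of wheel_white and the y axis of rack_b, either way round below 0.14 rad and angle between wheel_white's own x axis and vertical between 1.43 and 1.71 rad and linear speed of wheel_white below 0.03 m/s and value of joint keeper_b above 1.3 rad and value of joint keeper_a above 0.4 rad) or ((distance between wheel_red and rack_a_slot0 below 0.009 m or distance between wheel_red and rack_a_slot1 below 0.009 m) and angle between the x axis of wheel_red and the y axis of rack_a, either way round below 0.14 rad and angle between wheel_red's own x axis and vertical between 1.43 and 1.71 rad and linear speed of wheel_red below 0.03 m/s and value of joint keeper_a above 1.3 rad and value of joint keeper_b above 0.4 rad) or ((distance between wheel_red and rack_b_slot0 below 0.009 m or distance between wheel_red and rack_b_slot1 below 0.009 m) and angle between the x axis of wheel_red and the y axis of rack_b, either way round below 0.14 rad and angle between wheel_red's own x axis and vertical between 1.43 and 1.71 rad and linear speed of wheel_red below 0.03 m/s and value of joint keeper_b above 1.3 rad and value of joint keeper_a above 0.4 rad))), for 0.2 s.
At the end, for the whole second after the job is handed in: Both wheels stand in the two slots of the rack with the sound arm, one to a slot: each centre within 9 mm of its slot's seated point, the axle within 0.14 rad of level and of the rack's y axis, at rest. The sound arm is still open past 1.3 rad and the binding one past 0.4 rad ((((distance between wheel_white and rack_a_slot0 below 0.009 m or distance between wheel_white and rack_a_slot1 below 0.009 m) and angle between the x axis of each of wheel_white, wheel_red and the y axis of rack_a, either way round below 0.14 rad and angle between wheel_white's own x axis and vertical between 1.43 and 1.71 rad and linear speed of each of wheel_white, wheel_red below 0.03 m/s and (distance between wheel_red and rack_a_slot0 below 0.009 m or distance between wheel_red and rack_a_slot1 below 0.009 m) and angle between wheel_red's own x axis and vertical between 1.43 and 1.71 rad and value of joint keeper_a above 1.3 rad and value of joint keeper_b above 0.4 rad) or ((distance between wheel_white and rack_b_slot0 below 0.009 m or distance between wheel_white and rack_b_slot1 below 0.009 m) and angle between the x axis of each of wheel_white, wheel_red and the y axis of rack_b, either way round below 0.14 rad and angle between wheel_white's own x axis and vertical between 1.43 and 1.71 rad and linear speed of each of wheel_white, wheel_red below 0.03 m/s and (distance between wheel_red and rack_b_slot0 below 0.009 m or distance between wheel_red and rack_b_slot1 below 0.009 m) and angle between wheel_red's own x axis and vertical between 1.43 and 1.71 rad and value of joint keeper_b above 1.3 rad and value of joint keeper_a above 0.4 rad))); the robot touches nothing.
It fails at once if the bottle is disturbed (moved more than 20 mm) (distance of bottle from where it was at the start of the episode above 0.02 m).
It fails at once if the jar is disturbed (moved more than 20 mm) (distance of jar from where it was at the start of the episode above 0.02 m).
It fails at once if the compound bar is disturbed (moved more than 20 mm) (distance of compound_bar from where it was at the start of the episode above 0.02 m).
It fails at once if the dressing stone is disturbed (moved more than 20 mm) (distance of dressing_stone from where it was at the start of the episode above 0.02 m).
It fails at once if a wheel falls over (axle within 28 degrees of vertical) (angle between any of wheel_white, wheel_red's own x axis and vertical below 0.5 rad or angle between any of wheel_white, wheel_red's own x axis and vertical above 2.64 rad).
It also fails if it takes over 72 s, if anything falls off the work surface, if the arm or the gripper's body presses on something with over 40 N, if the wrist force passes 120 N, or if a joint passes its speed limit or range.

## Working session

There is one attempt and no reset: what is moved stays moved. The work goes in short steps, Python scripts to look and compute and a tool call to move; the robot and the scene stay as the last step left them, time stands still between calls to the robot, and variables do not carry over. Pictures are saved under pics/ and viewed, at most 10 in all, crops included, and the job is handed in when it is done.

Besides the shell and the picture viewer there is one more tool, called after "Emit:" by a JSON object that holds its "api" and its "payload", one argument or row to a line. carry_out: Moves the arm, as the interface text tells. Its arguments: {"type":"object","properties":{"commands":{"type":"array","items":{"type":"array","items":{"type":"number"}}},"newtons":{"type":"number"}},"required":["commands"]}

```bash
mkdir -p pics; ls
python3 - <<'E'
from rig import bot
import cv2,pickle
o=bot.get_obs();print({k:o[k] for k in('time','position','tcp_rot','opening')})
for n in('scene','top'):
    c=bot.read_camera(n);pickle.dump(c,open(f'{n}0.pkl','wb'))
    cv2.imwrite(f'pics/{n}0.png',cv2.resize(c['color'][:,:,::-1],(800,600),interpolation=cv2.INTER_CUBIC))
    print(n,{k:v for k,v in c.items() if k!='color'})
E
```

```text
pics
{'time': 0.0, 'position': array([ 0.27297195, -0.64416534,  0.21327772]), 'tcp_rot': array([-5.27491909e-04,  9.79986043e-01,  1.99065487e-01, -9.31876072e-05]), 'opening': 1.0027394347807395}
scene {'vertical_fov': 52.3958807338522, 'cx': 281.10511106783684, 'cy': 212.14996824221788, 'pose': array([[ 0.78738262, -0.53014184,  0.31460808,  0.87271083],
       [ 0.61645611,  0.6797967 , -0.39731387, -0.59299355],
       [-0.00323682,  0.50678011,  0.86206928,  1.16487409],
       [ 0.        ,  0.        ,  0.        ,  1.        ]])}
top {'vertical_fov': 50.42655245116203, 'cx': 283.99284584030636, 'cy': 205.20036460247806, 'pose': array([[ 0.00788171,  0.9987971 , -0.04839663,  0.45211287],
       [-0.99984395,  0.00710629, -0.01617341, -0.09750999],
       [-0.01581004,  0.04851655,  0.99869725,  1.27990673],
       [ 0.        ,  0.        ,  0.        ,  1.        ]])}
```

View pics/scene0.png

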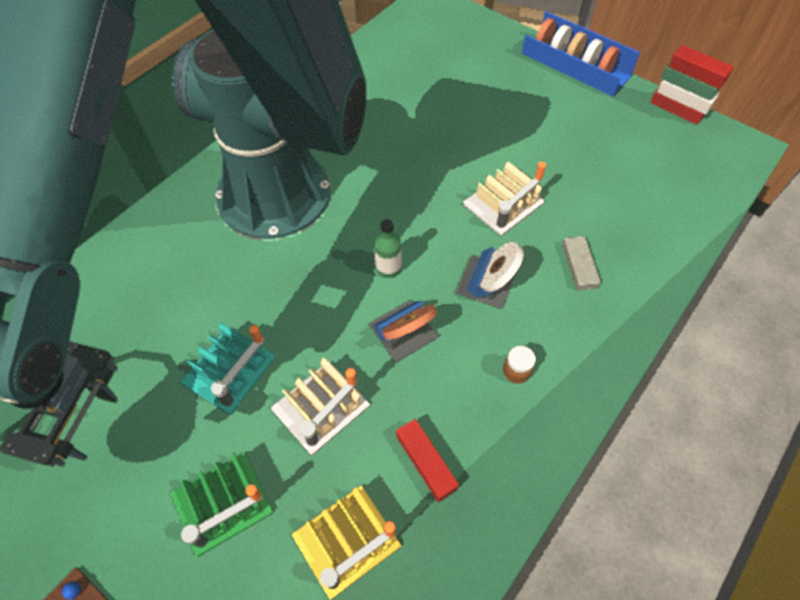

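View pics/top0.png

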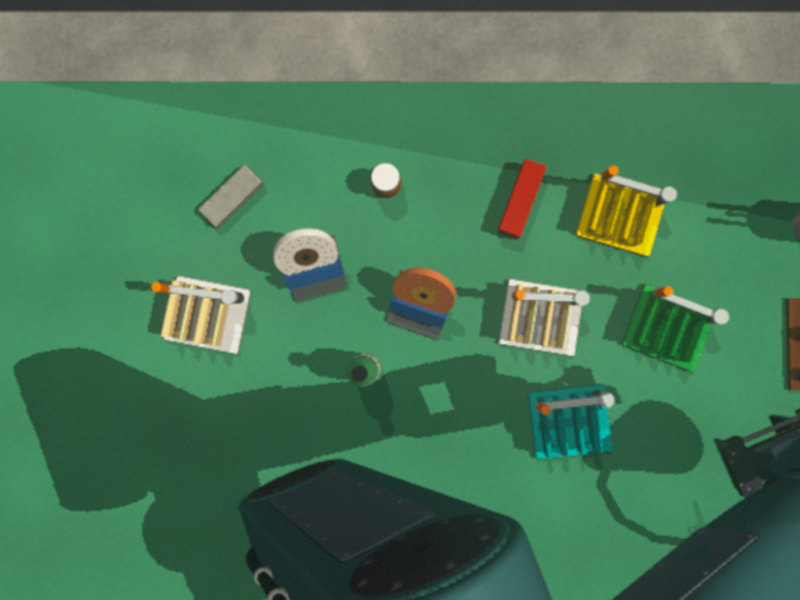

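The top view (800×600) shows the two plywood racks on pale bases at (205,315) and (540,318), with keeper knobs at (157,288) and (520,295). The white wheel is at (307,255) and the red one at (424,290). Both wheels lean up-image (+x). Next I'll measure positions.

```bash
cat > h.py <<'E'
import numpy as np,cv2,pickle
class Cam:
    def __init__(s,c):
        s.im=c['color'];s.hsv=cv2.cvtColor(s.im,cv2.COLOR_RGB2HSV);s.f=s.im.shape[0]/2/np.tan(np.radians(c['vertical_fov'])/2)
        s.cx,s.cy=c['cx'],c['cy'];s.T=np.array(c['pose'])
    def ray(s,u,v):
        d=s.T[:3,:3]@np.array([(u-s.cx)/s.f,-(v-s.cy)/s.f,-1]);return s.T[:3,3],d/np.linalg.norm(d)
    def onz(s,uv,z):
        o,d=s.ray(*uv);return o+d*(z-o[2])/d[2]
    def proj(s,p):
        q=s.T[:3,:3].T@(np.asarray(p)-s.T[:3,3]);return np.array([s.cx-s.f*q[0]/q[2],s.cy+s.f*q[1]/q[2]])
    def mask(s,lo,hi,box=None):
        m=cv2.inRange(s.hsv,np.array(lo),np.array(hi))
        if box:
            z=np.zeros_like(m);x0,y0,x1,y1=box;z[y0:y1,x0:x1]=m[y0:y1,x0:x1];m=z
        return m
    def blobs(s,m,amin=12):
        n,l,st,ce=cv2.connectedComponentsWithStats(m);return [(ce[i].round(1),st[i].tolist()) for i in range(1,n) if st[i,4]>=amin]
def tri(r1,r2):
    (a,u),(b,v)=r1,r2
    k=np.linalg.lstsq(np.c_[u,-v],b-a,rcond=None)[0];p,q=a+u*k[0],b+v*k[1];return (p+q)/2,np.linalg.norm(p-q)
def load(n): return Cam(pickle.load(open(n,'rb')))
E
python3 - <<'E'
from h import *
t,s=load('top0.pkl'),load('scene0.pkl')
for nm,c in(('top',t),('scene',s)):
    print(nm,'orange',[(b[0],b[1][4]) for b in c.blobs(c.mask((6,180,150),(14,255,255)))])
    print(nm,'blue',[(b[0],b[1]) for b in c.blobs(c.mask((105,120,40),(125,255,255)),80)])
    print(nm,'pale',[(b[0],b[1]) for b in c.blobs(c.mask((0,0,165),(180,35,255)),80)])
def px(c,pts): 
    for p in pts: print(p,c.hsv[p[1],p[0]])
print('knob,wheelred,pivot,base,wheelwhite,ply,stone')
px(t,[(110,201),(364,206),(285,193),(162,208),(172,230),(200,170),(134,218),(300,225),(290,230)])
E
```

```text
top orange [(array([114.7, 201. ]), 26), (array([381.5, 286.4]), 23)]
top blue []
top pale [(array([269.2, 123.5]), [260, 115, 19, 18, 282]), (array([444.9, 129.1]), [428, 123, 34, 13, 149]), (array([468.3, 135.4]), [463, 131, 11, 10, 81]), (array([153.7, 217.8]), [115, 193, 60, 55, 945]), (array([389.7, 223.5]), [350, 195, 63, 54, 607]), (array([384.1, 207.5]), [367, 205, 34, 6, 161]), (array([482.9, 213.1]), [466, 206, 33, 15, 146]), (array([504.5, 221.2]), [500, 217, 10, 10, 82])]
scene orange [(array([377.5, 120.3]), 22), (array([177.7, 230.5]), 12), (array([245.5, 265.4]), 17)]
scene blue [(array([408.4,  41.9]), [366, 8, 82, 59, 1497]), (array([335.3, 191.8]), [327, 174, 18, 34, 226]), (array([277. , 221.7]), [263, 211, 32, 27, 138]), (array([ 49.4, 412.9]), [44, 408, 12, 11, 109])]
scene pale [(array([390.8,  24.8]), [385, 17, 13, 17, 88]), (array([413.2,  34.7]), [408, 27, 13, 17, 93]), (array([361.4, 137.5]), [350, 125, 27, 24, 152]), (array([346.2, 149.1]), [324, 135, 57, 30, 423]), (array([525.9, 181.7]), [506, 148, 37, 65, 638]), (array([355.1, 190.4]), [341, 176, 25, 28, 187]), (array([469.4, 295.4]), [391, 198, 142, 195, 4978]), (array([364.8, 250.5]), [356, 242, 19, 18, 265]), (array([219.6, 293.1]), [190, 269, 69, 49, 911]), (array([503.5, 348.4]), [489, 335, 30, 27, 134]), (array([149.1, 364.2]), [127, 348, 52, 32, 356]), (array([485.8, 379.1]), [459, 360, 55, 44, 439]), (array([245.1, 392.8]), [225, 373, 47, 38, 351]), (array([454.4, 390.4]), [437, 380, 34, 22, 208])]
knob,wheelred,pivot,base,wheelwhite,ply,stone
(110, 201) [ 17 255 242]
(364, 206) [ 17 245 240]
(285, 193) [ 12 160 123]
(162, 208) [ 40  15 208]
(172, 230) [ 71 121 129]
(200, 170) [ 22  39 189]
(134, 218) [ 21 112 137]
(300, 225) [103 155  89]
(290, 230) [54 14 94]
```

Run:
```python
from h import *
t,s=load('top0.pkl'),load('scene0.pkl')
def crop(c,x,y,w,h,k=5):
    return cv2.resize(c.im[y:y+h,x:x+w,::-1],None,fx=k,fy=k,interpolation=cv2.INTER_CUBIC)
a=np.hstack([crop(t,103,185,80,70,5),crop(t,344,188,80,70,5)])
b=np.hstack([crop(t,185,155,66,58,4),crop(t,265,182,66,58,4),crop(s,318,165,68,58,4)])
im=np.vstack([a,np.pad(b,((0,0),(0,0),(0,0)))]) if a.shape[1]==b.shape[1] else np.vstack([a,b[:,:800]])
print(im.shape);cv2.imwrite('pics/m1.png',im)
for nm,c in(('top',t),('scene',s)):
    print(nm,[(b[0],b[1]) for b in c.blobs(c.mask((5,170,190),(19,255,255)),10)])
```

```text
(582, 800, 3)
top [(array([429. , 118.9]), [426, 116, 7, 7, 31]), (array([306.9, 194.6]), [297, 189, 21, 15, 80]), (array([109.5, 200.5]), [106, 198, 9, 6, 36]), (array([467.4, 203.4]), [465, 201, 6, 6, 30]), (array([363.7, 205.8]), [361, 203, 6, 7, 31])]
scene [(array([377.7, 119.2]), [375, 114, 6, 11, 42]), (array([177.6, 230.1]), [176, 229, 4, 3, 11]), (array([245.1, 263.1]), [242, 258, 6, 11, 36]), (array([175.7, 343.3]), [172, 339, 8, 11, 46]), (array([271.8, 369.3]), [268, 365, 8, 10, 51])]
```

View pics/m1.png

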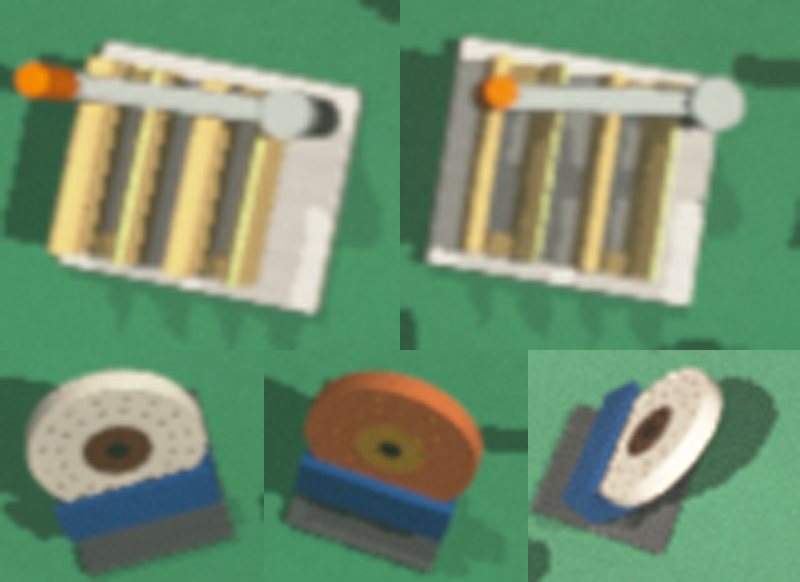

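Run:
```python
from h import *
np.set_printoptions(precision=4,suppress=True)
t,s=load('top0.pkl'),load('scene0.pkl')
M=lambda x,y,ox,oy,k:((x+.5)/k-.5+ox,(y+.5)/k-.5+oy)
for nm,ox,oy,sh,C,kn,pv in(('L',103,185,0,[(105,42),(360,88),(318,312),(60,263)],(33,80),(289,112)),('R',344,188,400,[(463,38),(722,75),(692,303),(428,262)],(502,92),(718,104))):
    P=[t.onz(M(x-sh,y,ox,oy,5),.008) for x,y in C]
    print(nm,'corners',*[p[:2] for p in P],'sides',[round(np.linalg.norm(P[i]-P[(i+1)%4]),4) for i in range(4)])
    d=[P[0]-P[1],P[3]-P[2]];print(' y dir angle',[np.degrees(np.arctan2(-q[0],q[1])).round(2) for q in d],' x dir',[np.degrees(np.arctan2(q[1],q[0])).round(2) for q in(P[0]-P[3],P[1]-P[2])])
    k=t.onz(M(kn[0]-sh,kn[1],ox,oy,5),.122);print(' knob',k)
    for z in(.08,.09,.1,.11): 
        p=t.onz(M(pv[0]-sh,pv[1],ox,oy,5),z);print('  pivot',z,p[:2],np.linalg.norm((k-p)[:2]).round(4),np.degrees(np.arctan2(-(k-p)[0],(k-p)[1])).round(2))
# knob tri
for tu,su in(((109.5,200.5),(377.7,115.)),((363.7,205.8),(245.1,259.))): print('knobtop tri',tri(t.ray(*tu),s.ray(*su)))
print('hubs')
for nm,u in(('W',M(118,100,185,155,4)),('R',M(126,100,265,182,4))): print(nm,t.onz(u,.080))
print('W tri',tri(t.ray(*M(118,100,185,155,4)),s.ray(*M(123,80,318,165,4))))
for nm,box in(('W',(185,155,250,213)),('R',(265,182,330,240))):
    m=t.mask((98,110,40),(125,255,255),box);c=max(cv2.findContours(m,0,2)[0],key=cv2.contourArea)
    r=cv2.minAreaRect(c);b=cv2.boxPoints(r)
    w=[t.onz(p,.04) for p in b];e=max([(w[i]-w[(i+1)%4]) for i in range(4)],key=np.linalg.norm);e=e*np.sign(e[1])
    print(nm,'blue long',np.linalg.norm(e).round(4),'yaw',np.degrees(np.arctan2(-e[0],e[1])).round(2))
    m=(t.mask((5,0,100),(30,120,255),box) if nm=='W' else t.mask((3,100,60),(30,255,255),box))
    c=max(cv2.findContours(m,0,1)[0],key=cv2.contourArea).reshape(-1,2)
    # widest chord ends of wheel
    print(' ellipse',cv2.fitEllipse(cv2.convexHull(c)))
```

```text
L corners [0.5456 0.3847] [0.5201 0.2369] [0.3919 0.2584] [0.4186 0.4073] sides [np.float64(0.1499), np.float64(0.13), np.float64(0.1513), np.float64(0.129)]
 y dir angle [np.float64(-9.78), np.float64(-10.16)]  x dir [np.float64(-10.13), np.float64(-9.53)]
 knob [0.517  0.3788 0.122 ]
  pivot 0.08 [0.503  0.2563] 0.1234 -6.52
  pivot 0.09 [0.5026 0.2533] 0.1264 -6.56
  pivot 0.1 [0.5022 0.2504] 0.1293 -6.6
  pivot 0.11 [0.5017 0.2474] 0.1323 -6.64
R corners [ 0.5438 -0.2826] [ 0.5237 -0.4295] [ 0.3943 -0.4119] [ 0.4162 -0.2628] sides [np.float64(0.1483), np.float64(0.1306), np.float64(0.1507), np.float64(0.1291)]
 y dir angle [np.float64(-7.79), np.float64(-8.36)]  x dir [np.float64(-8.83), np.float64(-7.76)]
 knob [ 0.5076 -0.2862  0.122 ]
  pivot 0.08 [ 0.504  -0.4085] 0.1224 -1.69
  pivot 0.09 [ 0.5036 -0.4059] 0.1198 -1.93
  pivot 0.1 [ 0.5032 -0.4033] 0.1173 -2.18
  pivot 0.11 [ 0.5027 -0.4007] 0.1147 -2.45
knobtop tri (array([0.5151, 0.377 , 0.1193]), np.float64(0.006094867519675151))
knobtop tri (array([ 0.5074, -0.2855,  0.1247]), np.float64(0.001737382489849696))
hubs
W [0.5783 0.1117 0.08  ]
R [ 0.5067 -0.1108  0.08  ]
W tri (array([0.5784, 0.112 , 0.078 ]), np.float64(4.6702152536333094e-05))
W blue long 0.1133 yaw 17.41
 ellipse ((213.17880249023438, 176.5087890625), (31.95465660095215, 44.73231887817383), 78.79743194580078)
R blue long 0.1099 yaw -18.51
 ellipse ((297.10455322265625, 203.24798583984375), (30.898000717163086, 44.84752655029297), 106.11035919189453)
```

The racks check out: base sides 130×150, knob radius 121–122 mm. The wheel hubs agree with the stand geometry (z ≈ 0.08), and both stand yaws are found. Next I'll write a move planner and go to the right rack's knob.

```bash
cat >> h.py <<'E'
from scipy.spatial.transform import Rotation as Ro, Slerp
import json
def down(psi):
    c,s=np.cos(np.radians(psi)),np.sin(np.radians(psi));return np.c_[[-s,c,0],[c,s,0],[0,0,-1]]
def here(bot):
    o=bot.get_obs();w,x,y,z=o['tcp_rot'];return np.array(o['position']),Ro.from_quat([x,y,z,w]).as_matrix(),o
def plan(p,R,wps):
    """wps: (pos,Rot,rows,jaw) -> prints rows in calls of 8"""
    rows=[]
    for q,S,n,jaw in wps:
        q=np.asarray(q,float);p0,R0=p,R;sl=Slerp([0,1],Ro.from_matrix([R0,S]))
        for i in range(1,n+1):
            pi,Ri=p0+(q-p0)*i/n,sl(i/n).as_matrix()
            d=np.round(R.T@(pi-p),4);a=np.round(np.degrees(Ro.from_matrix(R.T@Ri).as_rotvec()),1)
            rows.append([*d.tolist(),*a.tolist(),jaw]);p=p+R@d;R=R@Ro.from_rotvec(np.radians(a)).as_matrix()
    for i in range(0,len(rows),8): print(json.dumps([[v if abs(v)>1e-9 else 0 for v in r] for r in rows[i:i+8]]).replace('.0,',',').replace(' ',''))
    return p,R
RK={'L':dict(o=np.array([.4708,.3317]),yaw=-9.9),'R':dict(o=np.array([.4709,-.3368]),yaw=-8.2)}
def rk(n,x,y):
    a=np.radians(RK[n]['yaw']);c,s=np.cos(a),np.sin(a);return RK[n]['o']+np.array([c*x-s*y,s*x+c*y])
def knob(n,deg,r=.122): # rack angle
    a=np.radians(RK[n]['yaw']+deg);return rk(n,.045,-.066)+r*np.array([-np.sin(a),np.cos(a)])
E
python3 - <<'E'
from h import *
from rig import bot
p,R,o=here(bot)
k=knob('R',7.5);print(k)
plan(p,R,[([*k,.165],down(0),8,.05),([*k,.088],down(0),2,.05),([*k,.088],down(0),2,.024)])
E
```

```text
[ 0.50751689 -0.28655264]
[[0.0444,-0.0297,0.0061,0,0,-8.4,0.05],[0.0483,-0.0229,0.006,0,0,-8.4,0.05],[0.0512,-0.0156,0.0061,0,0,-8.3,0.05],[0.0528,-0.0081,0.0061,0,0,-8.4,0.05],[0.0535,-0.0002,0.0061,0,0,-8.4,0.05],[0.0529,0.0075,0.006,0,0,-8.4,0.05],[0.0513,0.0152,0.0061,0,0,-8.4,0.05],[0.0484,0.0226,0.0061,0,0,-8.3,0.05]]
[[0,0,0.0385,0,0,0,0.05],[0,0,0.0385,0,-0.1,0,0.05],[0,0,0,0,0,0,0.024],[0,0,0,0,0,0,0.024]]
```

Emit:
{"api": "carry_out", "payload": {
  "commands": [
    [0.0444,-0.0297,0.0061,0,0,-8.4,0.05],
    [0.0483,-0.0229,0.006,0,0,-8.4,0.05],
    [0.0512,-0.0156,0.0061,0,0,-8.3,0.05],
    [0.0528,-0.0081,0.0061,0,0,-8.4,0.05],
    [0.0535,-0.0002,0.0061,0,0,-8.4,0.05],
    [0.0529,0.0075,0.006,0,0,-8.4,0.05],
    [0.0513,0.0152,0.0061,0,0,-8.4,0.05],
    [0.0484,0.0226,0.0061,0,0,-8.3,0.05]
  ]
}}

```text
time: 1.1
position: [0.5084, -0.2854, 0.1651]
tcp_rot: [-0.0, 0.706, 0.709, 0.0]
ft_force: [1.6, -0.5, -0.2]
opening: 0.547
grip_force: 0.0
```

Emit:
{"api": "carry_out", "payload": {
  "commands": [
    [0,0,0,0,0,0,0.05]
  ]
}}

```text
time: 1.23
position: [0.5087, -0.2843, 0.1647]
tcp_rot: [-0.001, 0.705, 0.709, -0.0]
ft_force: [-0.2, -0.2, 0.7]
opening: 0.547
grip_force: 0.0
```

Run:
```python
from h import *
from rig import bot
p,R,o=here(bot);k=knob('R',7.5);print(p,np.degrees(np.arctan2(R[1,1],R[0,1])),R[:,2],o['joint_positions'])
plan(p,R,[([*k,.088],down(0),2,.05),([*k,.088],down(0),2,.024)])
q,S=np.array([*k,.088]),down(0)
q,S=plan(q,S,[([*knob('R',d),.088],down(d-7.5),1,.024) for d in (16,24,29,32)])
```

```text
[ 0.50870283 -0.28425566  0.16465703] 0.2650960393882569 [-8.87332050e-04  7.67293340e-04 -9.99999312e-01] [-5.49645714e-01  2.63262382e-01  1.99791994e+00  2.47168891e-04
  8.81567801e-01 -5.54429467e-01]
[[-0.0012,-0.0006,0.0383,0,0,0.1,0.05],[-0.0012,-0.0005,0.0384,-0.1,0,0.2,0.05],[0,0,0,0,0,0,0.024],[0,0,0,0,0,0,0.024]]
[[-0.0011,-0.018,0,0,0,-8.5,0.024],[-0.001,-0.017,0,0,0,-8,0.024],[-0.0003,-0.0107,0,0,0,-5,0.024],[-0.0001,-0.0064,0,0,0,-3,0.024]]
```

Emit:
{"api": "carry_out", "payload": {
  "commands": [
    [-0.001,-0.0005,0.0383,0,0,0,0.05],
    [-0.001,-0.0005,0.0384,0,0,0,0.05],
    [0,0,0,0,0,0,0.024],
    [0,0,0,0,0,0,0.024],
    [0,0,0,0,0,0,0.024]
  ]
}}

```text
time: 1.85
position: [0.5075, -0.2896, 0.0903]
tcp_rot: [0.001, 0.707, 0.707, 0.0]
ft_force: [-0.8, -0.4, -0.9]
opening: 0.272
grip_force: 0.0
```

Emit:
{"api": "carry_out", "payload": {
  "commands": [
    [-0.0011,-0.018,0,0,0,-8.5,0.024],
    [-0.001,-0.017,0,0,0,-8,0.024]
  ]
}}

```text
time: 2.1
position: [0.4723, -0.2939, 0.0899]
tcp_rot: [0.001, 0.597, 0.803, 0.0]
ft_force: [1.5, 0.2, 0.6]
opening: 0.265
grip_force: 0.4
```

Emit:
{"api": "carry_out", "payload": {
  "commands": [
    [-0.0003,-0.0107,0,0,0,-5,0.024],
    [-0.0001,-0.0064,0,0,0,-3,0.024],
    [0,0,0,0,0,0,0.024]
  ]
}}

```text
time: 2.48
position: [0.4606, -0.2987, 0.0903]
tcp_rot: [0.004, 0.542, 0.84, 0.003]
ft_force: [42.9, 25.4, -18.6]
opening: 0.269
grip_force: 25.0
```

The right-hand rack's arm stops dead at about 0.5 rad with 50 N, so it is the binding one. I'll back off and go to the left rack.

Emit:
{"api": "carry_out", "payload": {
  "commands": [
    [0,0.004,0,0,0,0,0.024],
    [0,0.0015,0,0,0,0,0.05],
    [0,0,0,0,0,0,0.05],
    [0,0,-0.055,0,0,0,0.05],
    [0,0,-0.055,0,0,0,0.05]
  ]
}}

```text
time: 3.1
position: [0.4603, -0.297, 0.1999]
tcp_rot: [-0.001, 0.541, 0.841, -0.0]
ft_force: [1.1, -0.5, 0.1]
opening: 0.55
grip_force: 0.0
```

Run:
```python
from h import *
from rig import bot
p,R,o=here(bot);k=knob('L',3.6);print(p,k,o['ft_force'])
c=Cam(bot.read_camera('top'));print([b for b in c.blobs(c.mask((5,170,190),(19,255,255)),10)]);print(c.proj([*knob('R',28),.122]),c.proj([*knob('R',7.5),.122]))
p,R=plan(p,R,[([*k,.185],down(-6.3),13,.05)])
```

```text
[ 0.46030228 -0.29696549  0.19990738] [0.51717019 0.38020921] [ 1.05623519 -0.53834891  0.14825731]
[(array([429. , 118.9]), [426, 116, 7, 7, 31]), (array([306.4, 193.3]), [305, 191, 4, 5, 13]), (array([110.6, 200.7]), [106, 198, 12, 6, 47]), (array([467.4, 203.4]), [465, 201, 6, 6, 30])]
[366.95283888 222.59466413] [364.14724716 206.04283656]
[[0.0456,0.0255,0.0012,0,0,2.4,0.05],[0.0467,0.0236,0.0011,0,0,2.3,0.05],[0.0475,0.0218,0.0012,0,0,2.4,0.05],[0.0484,0.0197,0.0012,0,0,2.4,0.05],[0.0492,0.0176,0.0012,0,0,2.3,0.05],[0.0499,0.0157,0.0011,0,0,2.4,0.05],[0.0505,0.0136,0.0012,0,0,2.4,0.05],[0.051,0.0114,0.0012,0,0,2.3,0.05]]
[[0.0514,0.0094,0.0012,0,0,2.4,0.05],[0.0518,0.0072,0.0011,0,0,2.3,0.05],[0.052,0.0052,0.0012,-0.1,0,2.4,0.05],[0.0522,0.0029,0.0012,0,0,2.4,0.05],[0.0522,0.0008,0.0012,0,0,2.3,0.05]]
```

Emit:
{"api": "carry_out", "payload": {
  "commands": [
    [0.0456,0.0255,0.0012,0,0,2.4,0.05],
    [0.0467,0.0236,0.0011,0,0,2.3,0.05],
    [0.0475,0.0218,0.0012,0,0,2.4,0.05],
    [0.0484,0.0197,0.0012,0,0,2.4,0.05],
    [0.0492,0.0176,0.0012,0,0,2.3,0.05],
    [0.0499,0.0157,0.0011,0,0,2.4,0.05],
    [0.0505,0.0136,0.0012,0,0,2.4,0.05],
    [0.051,0.0114,0.0012,0,0,2.3,0.05]
  ]
}}

```text
time: 4.15
position: [0.4957, 0.1212, 0.1896]
tcp_rot: [0.0, 0.673, 0.74, 0.0]
ft_force: [0.3, 0.1, 1.2]
opening: 0.548
grip_force: 0.0
```

Emit:
{"api": "carry_out", "payload": {
  "commands": [
    [0.0514,0.0094,0.0012,0,0,2.4,0.05],
    [0.0518,0.0072,0.0011,0,0,2.3,0.05],
    [0.052,0.0052,0.0012,0,0,2.4,0.05],
    [0.0522,0.0029,0.0012,0,0,2.4,0.05],
    [0.0522,0.0008,0.0012,0,0,2.3,0.05],
    [0,0,0,0,0,0,0.05]
  ]
}}

```text
time: 4.9
position: [0.5177, 0.3826, 0.1834]
tcp_rot: [0.0, 0.744, 0.668, 0.0]
ft_force: [-0.2, -0.1, 0.1]
opening: 0.546
grip_force: 0.0
```

Run:
```python
from h import *
from rig import bot
p,R,o=here(bot);k=knob('L',3.6);print(p,np.degrees(np.arctan2(R[1,1],R[0,1])),o['joint_positions'])
c=Cam(bot.read_camera('top'));print([b for b in c.blobs(c.mask((5,170,190),(19,255,255)),10)])
q,S=plan(p,R,[([*k,.089],down(-6.3),2,.05),([*k,.089],down(-6.3),3,.024)])
q,S=plan(q,S,[([*knob('L',d),.089],down(d-9.9),1,.024) for d in (12,20,28,36,44,52,60,68,76,84,91,97,101,102.5)])
```

```text
[0.51765123 0.38260679 0.1834201 ] -6.127947442236637 [6.00261718e-01 3.28729567e-01 1.86773355e+00 1.04638628e-04
 9.44393228e-01 7.07153129e-01]
[(array([429., 119.]), [427, 117, 5, 6, 24]), (array([307.5, 194.3]), [299, 190, 17, 12, 55]), (array([109.5, 200.6]), [107, 198, 6, 6, 31]), (array([467.3, 203.4]), [465, 201, 6, 6, 27]), (array([366.5, 223.3]), [364, 221, 6, 6, 28]), (array([381.7, 286.7]), [379, 284, 6, 6, 26])]
[[-0.0012,-0.0001,0.0472,0,0,0.1,0.05],[-0.0013,-0.0002,0.0472,0,0,0.1,0.05],[0,0,0,0,0,0,0.024],[0,0,0,0,0,0,0.024],[0,0,0,0,0,0,0.024]]
[[-0.0013,-0.0178,0,0,0,-8.4,0.024],[-0.0012,-0.017,0,0,0,-8,0.024],[-0.0012,-0.0169,0,0,0,-8,0.024],[-0.0012,-0.017,0,0,0,-8,0.024],[-0.0012,-0.017,0,0,0,-8,0.024],[-0.0012,-0.017,0,0,0,-8,0.024],[-0.0012,-0.017,-0.0001,0,0,-8,0.024],[-0.0012,-0.0169,0,0,0,-8,0.024]]
[[-0.0012,-0.017,0,0,0,-8,0.024],[-0.0012,-0.017,0,0,0,-8,0.024],[-0.0009,-0.0148,0,0,0,-7,0.024],[-0.0007,-0.0128,0,0,0,-6,0.024],[-0.0003,-0.0085,0,0,0,-4,0.024],[0,-0.0032,0,0,0,-1.5,0.024]]
```

Emit:
{"api": "carry_out", "payload": {
  "commands": [
    [-0.0012,-0.0001,0.0472,0,0,0,0.05],
    [-0.0012,-0.0001,0.0472,0,0,0,0.05],
    [0,0,0,0,0,0,0.024],
    [0,0,0,0,0,0,0.024],
    [0,0,0,0,0,0,0.024]
  ]
}}

```text
time: 5.58
position: [0.5183, 0.3782, 0.0912]
tcp_rot: [0.0, 0.745, 0.668, 0.001]
ft_force: [0.2, -0.3, 0.2]
opening: 0.272
grip_force: 0.0
```

Emit:
{"api": "carry_out", "payload": {
  "commands": [
    [-0.0013,-0.0178,0,0,0,-8.4,0.024],
    [-0.0012,-0.017,0,0,0,-8,0.024],
    [-0.0012,-0.0169,0,0,0,-8,0.024]
  ]
}}

```text
time: 5.95
position: [0.4663, 0.373, 0.0907]
tcp_rot: [0.0, 0.585, 0.811, 0.001]
ft_force: [1.1, -0.8, 0.9]
opening: 0.261
grip_force: 0.4
```

Emit:
{"api": "carry_out", "payload": {
  "commands": [
    [-0.0012,-0.017,0,0,0,-8,0.024],
    [0,0,0,0,0,0,0.024]
  ]
}}

```text
time: 6.2
position: [0.4501, 0.3661, 0.0902]
tcp_rot: [0.0, 0.529, 0.849, 0.001]
ft_force: [-0.3, 0.4, -0.2]
opening: 0.262
grip_force: 0.0
```

Past 0.5 rad with no force, so this is the sound arm. I'll continue to the end.

Emit:
{"api": "carry_out", "payload": {
  "commands": [
    [-0.0012,-0.017,0,0,0,-8,0.024],
    [-0.0012,-0.017,0,0,0,-8,0.024],
    [-0.0012,-0.017,0,0,0,-8,0.024],
    [-0.0012,-0.0169,0,0,0,-8,0.024],
    [-0.0012,-0.017,0,0,0,-8,0.024],
    [-0.0012,-0.017,0,0,0,-8,0.024]
  ]
}}

```text
time: 6.95
position: [0.3877, 0.29, 0.0899]
tcp_rot: [0.001, 0.137, 0.991, 0.001]
ft_force: [-0.1, -0.2, 0.6]
opening: 0.261
grip_force: 0.4
```

Emit:
{"api": "carry_out", "payload": {
  "commands": [
    [-0.0009,-0.0148,0,0,0,-7,0.024],
    [-0.0007,-0.0128,0,0,0,-6,0.024],
    [-0.0001,-0.0045,0,0,0,-2,0.024],
    [0,0,0,0,0,0,0.024]
  ]
}}

```text
time: 7.45
position: [0.3832, 0.2582, 0.0897]
tcp_rot: [0.001, 0.009, 1.0, 0.0]
ft_force: [-0.2, 0.3, -0.3]
opening: 0.266
grip_force: 0.0
```

Run:
```python
from h import *
from rig import bot
p,R,o=here(bot);print(p,[knob('L',d) for d in(96,100,103)],o['ft_force'])
```

```text
[0.38315934 0.25822108 0.08970465] [array([0.38206512, 0.26724384]), array([0.38178278, 0.25873304]), array([0.38196113, 0.25234836])] [-0.18931107  0.27684019 -0.29509474]
```

Emit:
{"api": "carry_out", "payload": {
  "commands": [
    [0,-0.003,0,0,0,-1,0.024],
    [0,-0.002,0,0,0,0,0.024]
  ]
}}

```text
time: 7.7
position: [0.3827, 0.2541, 0.0894]
tcp_rot: [0.001, -0.001, 1.0, 0.001]
ft_force: [-5.6, 24.4, -3.0]
opening: 0.264
grip_force: 12.0
```

Emit:
{"api": "carry_out", "payload": {
  "commands": [
    [0,0.003,0,0,0,0,0.024],
    [0,0,0,0,0,0,0.05],
    [0,0,0,0,0,0,0.05],
    [0,0,-0.06,0,0,0,0.05],
    [0,0,-0.06,0,0,0,0.05]
  ]
}}

```text
time: 8.32
position: [0.3814, 0.2555, 0.21]
tcp_rot: [-0.001, -0.001, 1.0, -0.001]
ft_force: [0.9, -0.3, 0.8]
opening: 0.549
grip_force: 0.0
```

Run:
```python
from h import *
t,s=load('top0.pkl'),load('scene0.pkl')
def fit(pts):
    vx,vy,x0,y0=cv2.fitLine(np.float32(pts),cv2.DIST_HUBER,0,.01,.01).ravel();return [(x0-20*vx,y0-20*vy),(x0+20*vx,y0+20*vy)]
for nm,box in(('W',(185,155,250,213)),('R',(265,182,330,240))):
    m=t.mask((98,110,40),(125,255,255),box);xs=[x for x in range(box[0],box[2]) if m[:,x].sum()>255*5]
    xs=xs[3:-3]
    foot=t.mask((0,0,30),(180,60,120),(box[0],box[1]+20,box[2],box[3]+8))
    for lab,pts,z in(('bluetop',[(x,np.nonzero(m[:,x])[0].min()) for x in xs],.049),('bluebot',[(x,np.nonzero(m[:,x])[0].max()) for x in xs],.02),('footbot',[(x,np.nonzero(foot[:,x])[0].max()) for x in xs if foot[:,x].any()],.005)):
        a,b=fit(pts);e=t.onz(b,z)-t.onz(a,z);e*=np.sign(e[1]);print(nm,lab,np.degrees(np.arctan2(-e[0],e[1])).round(2))
    for lab,m2 in(('hub',t.mask((0,60,0),(25,255,120),box)),):
        print([ (b[0],b[1][4]) for b in t.blobs(m2,20)])
```

```text
W bluetop 15.5
W bluebot 15.55
W footbot 14.62
[(array([213.9, 179.5]), 135)]
R bluetop -18.17
R bluebot -17.95
R footbot -18.18
[(array([279. , 198.8]), 46), (array([295.3, 205.9]), 41)]
```

```bash
cat >> h.py <<'E'
WH={'W':(np.array([.5783,.1117,.080]),15.4),'R':(np.array([.5067,-.1108,.080]),-18.1)}
def wheel(n):
    hub,yaw=WH[n];a=np.radians(yaw);x=np.array([np.cos(a),np.sin(a),0]);T=np.radians(35)
    e=x*np.sin(T)+[0,0,np.cos(T)];nn=-x*np.cos(T)+[0,0,np.sin(T)]
    c=hub-.008*nn;R=np.c_[np.cross(-nn,-e),-nn,-e];return c,e,R
E
python3 - <<'E'
from h import *
from rig import bot
p,R,o=here(bot);c,e,S=wheel('W');print(c,S)
plan(p,R,[(c+e*.146,S,9,.046)])
print('tcp goal',c+e*.016)
E
```

```text
[0.58461793 0.11344025 0.07541139] [[-0.26555612  0.78974072 -0.55298241]
 [ 0.9640954   0.21753084 -0.15231673]
 [ 0.         -0.57357644 -0.81915204]]
[[-0.0315,-0.0134,0.0016,3.3,2.5,8,0.046],[-0.0331,-0.0088,0.0009,3.3,2.6,8.1,0.046],[-0.0341,-0.004,-0.0003,3.3,2.5,8,0.046],[-0.0342,0.0007,-0.0017,3.3,2.5,8,0.046],[-0.0337,0.0053,-0.0034,3.3,2.5,8.1,0.046],[-0.0325,0.0097,-0.0052,3.3,2.6,8,0.046],[-0.0305,0.0138,-0.0074,3.3,2.5,8,0.046],[-0.0279,0.0173,-0.0095,3.3,2.5,8.1,0.046]]
[[-0.0249,0.0205,-0.0118,3.3,2.5,8,0.046]]
tcp goal [0.59346564 0.11587731 0.08851782]
```

Emit:
{"api": "carry_out", "payload": {
  "commands": [
    [-0.0315,-0.0134,0.0016,3.3,2.5,8,0.046],
    [-0.0331,-0.0088,0.0009,3.3,2.6,8.1,0.046],
    [-0.0341,-0.004,-0.0003,3.3,2.5,8,0.046],
    [-0.0342,0.0007,-0.0017,3.3,2.5,8,0.046],
    [-0.0337,0.0053,-0.0034,3.3,2.5,8.1,0.046],
    [-0.0325,0.0097,-0.0052,3.3,2.6,8,0.046],
    [-0.0305,0.0138,-0.0074,3.3,2.5,8,0.046],
    [-0.0279,0.0173,-0.0095,3.3,2.5,8.1,0.046]
  ]
}}

```text
time: 9.32
position: [0.6352, 0.149, 0.1957]
tcp_rot: [-0.165, 0.525, 0.806, -0.217]
ft_force: [0.3, -0.7, -0.5]
opening: 0.503
grip_force: 0.0
```

Emit:
{"api": "carry_out", "payload": {
  "commands": [
    [-0.0249,0.0205,-0.0118,3.3,2.5,8,0.046],
    [0,0,0,0,0,0,0.046]
  ]
}}

```text
time: 9.57
position: [0.6674, 0.1346, 0.1927]
tcp_rot: [-0.182, 0.579, 0.758, -0.239]
ft_force: [-1.5, 0.8, -0.7]
opening: 0.505
grip_force: 0.0
```

Run:
```python
from h import *
from rig import bot
p,R,o=here(bot);c,e,S=wheel('W');print(p,c+e*.146,np.degrees(Ro.from_matrix(R.T@S).as_rotvec()),o['joint_positions'])
plan(p,R,[(c+e*.066,S,2,.046),(c+e*.016,S,2,.046)])
for n in('scene','top'):
    C=bot.read_camera(n);cv2.imwrite(f'pics/{n}1.png',C['color'][:,:,::-1])
a=cv2.imread('pics/scene1.png')[110:260,280:440];b=cv2.imread('pics/top1.png')[110:260,150:310]
cv2.imwrite('pics/m2.png',cv2.resize(np.hstack([a,b]),(800,375)))
```

```text
[0.66735489 0.1346003  0.19271257] [0.66535336 0.13567849 0.19500759] [ 0.02199601 -0.07689465 -0.17918111] [ 0.18353724  0.65390732  1.44956391 -0.0476267   1.64690081 -0.07039358]
[[0.0007,-0.0013,0.0395,0,0,-0.1,0.046],[0.0008,-0.0014,0.0396,0,-0.1,-0.1,0.046],[0,0,0.025,0,0,0,0.046],[0,0,0.025,0,0,0,0.046]]
```

View pics/m2.png

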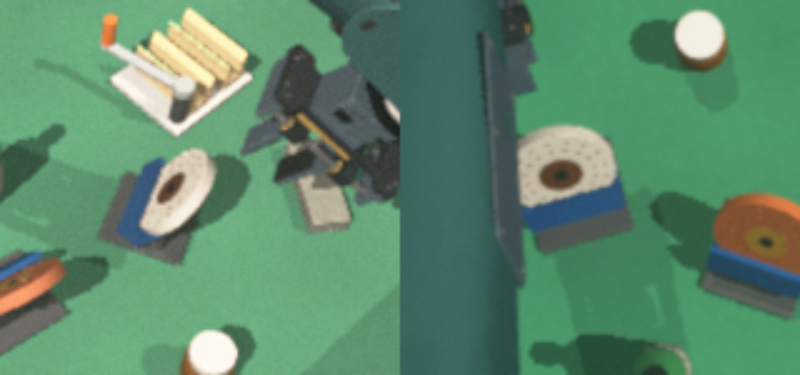

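The sound arm is now open, with its knob at (108,30) in the left crop. The jaws sit above the white wheel along its slope, so I'll descend and grip.

Emit:
{"api": "carry_out", "payload": {
  "commands": [
    [0.0005,-0.001,0.0395,0,0,0,0.046],
    [0.0005,-0.001,0.0395,0,0,0,0.046],
    [0,0,0.025,0,0,0,0.046],
    [0,0,0.025,0,0,0,0.046]
  ]
}}

```text
time: 10.18
position: [0.5915, 0.1175, 0.0896]
tcp_rot: [-0.181, 0.577, 0.76, -0.238]
ft_force: [-0.0, -0.4, 0.0]
opening: 0.504
grip_force: 0.0
```

Emit:
{"api": "carry_out", "payload": {
  "commands": [
    [0,0,0,0,0,0,0.008],
    [0,0,0,0,0,0,0.008],
    [0,0,0,0,0,0,0.008]
  ],
  "newtons": 25
}}

```text
time: 10.55
position: [0.5939, 0.1174, 0.0907]
tcp_rot: [-0.181, 0.578, 0.759, -0.238]
ft_force: [0.3, -0.9, 0.6]
opening: 0.206
grip_force: 0.0
```

Emit:
{"api": "carry_out", "payload": {
  "commands": [
    [0,0,0,0,0,0,0.008],
    [0,0,0,0,0,0,0.008]
  ]
}}

```text
time: 10.8
position: [0.5938, 0.1173, 0.0905]
tcp_rot: [-0.181, 0.578, 0.759, -0.238]
ft_force: [3.3, 1.6, 6.6]
opening: 0.175
grip_force: 25.0
```

Run:
```python
from h import *
from rig import bot
p,R,o=here(bot);c,e,S=wheel('W');print(p,c+e*.016,o['opening']*.0912,o['grip_force'],o['ft_force'])
g=rk('L',0,.032);D=down(80.1)
q,T=plan(p,R,[(p+e*.055,R,2,.008),(p+e*.11,R,2,.008),([*g,.23],D,8,.008)])
```

```text
[0.59381734 0.11731443 0.09047945] [0.59346564 0.11587731 0.08851782] 0.015957101820687197 25.000654757022858 [3.26634955 1.55896472 6.57362927]
[[0,0.0001,-0.0275,0,0,0,0.008],[0,0.0001,-0.0275,0,0,0,0.008],[0,0.0001,-0.0275,0,0,0,0.008],[0,0.0001,-0.0275,0,0,0,0.008],[0.0335,-0.0149,0.0028,-3.9,-2.5,-7.8,0.008],[0.0354,-0.0104,0.0005,-3.9,-2.4,-7.8,0.008],[0.0364,-0.0054,-0.0015,-3.8,-2.4,-7.9,0.008],[0.0366,-0.0002,-0.0033,-3.9,-2.5,-7.8,0.008]]
[[0.0362,0.0051,-0.0047,-3.9,-2.4,-7.8,0.008],[0.0349,0.0102,-0.0057,-3.8,-2.5,-7.9,0.008],[0.0329,0.0153,-0.0063,-3.9,-2.4,-7.8,0.008],[0.0301,0.0201,-0.0064,-3.9,-2.5,-7.8,0.008]]
```

Gripped at 16 mm, 25 N. I'll lift it along the slope and carry it over slot 0.

Emit:
{"api": "carry_out", "payload": {
  "commands": [
    [0,0,-0.02,0,0,0,0.008],
    [0,0,-0.0275,0,0,0,0.008],
    [0,0,-0.0275,0,0,0,0.008],
    [0,0,-0.035,0,0,0,0.008]
  ]
}}

```text
time: 11.3
position: [0.6544, 0.134, 0.1814]
tcp_rot: [-0.182, 0.578, 0.759, -0.238]
ft_force: [-0.3, -0.4, -1.4]
opening: 0.177
grip_force: 25.0
```

Emit:
{"api": "carry_out", "payload": {
  "commands": [
    [0.0335,-0.0149,0.0028,-3.9,-2.5,-7.8,0.008],
    [0.0354,-0.0104,0.0005,-3.9,-2.4,-7.8,0.008],
    [0.0364,-0.0054,-0.0015,-3.8,-2.4,-7.9,0.008],
    [0.0366,-0.0002,-0.0033,-3.9,-2.5,-7.8,0.008],
    [0.0362,0.0051,-0.0047,-3.9,-2.4,-7.8,0.008],
    [0.0349,0.0102,-0.0057,-3.8,-2.5,-7.9,0.008],
    [0.0329,0.0153,-0.0063,-3.9,-2.4,-7.8,0.008],
    [0.0301,0.0201,-0.0064,-3.9,-2.5,-7.8,0.008]
  ]
}}

```text
time: 12.3
position: [0.475, 0.3643, 0.2309]
tcp_rot: [0.001, 0.084, 0.996, 0.001]
ft_force: [-0.0, 0.7, -0.8]
opening: 0.172
grip_force: 25.0
```

Emit:
{"api": "carry_out", "payload": {
  "commands": [
    [0,0,0,0,0,0,0.008],
    [0,0,0,0,0,0,0.008]
  ]
}}

```text
time: 12.55
position: [0.4759, 0.363, 0.2301]
tcp_rot: [-0.001, 0.087, 0.996, -0.0]
ft_force: [0.1, -0.3, -0.8]
opening: 0.175
grip_force: 25.0
```

Run:
```python
from h import *
from rig import bot
p,R,o=here(bot);g=rk('L',0,.032);D=down(80.1);print(p,g,np.degrees(Ro.from_matrix(R.T@D).as_rotvec()),o['opening'])
plan(p,R,[([*g,.16],D,2,.008)])
ims=[]
for n in('scene','top'):
    C=bot.read_camera(n);pickle.dump(C,open(n+'2.pkl','wb'));c=Cam(C);ims.append(C['color'][:,:,::-1])
    u=c.proj([*g,p[2]-.05]).astype(int);x,y=max(u[0]-70,0),max(u[1]-75,0);ims[-1]=ims[-1][y:y+150,x:x+160];print(n,x,y)
    print('wheel bottom should be',c.proj([*p[:2],p[2]-.076]),'slot',c.proj([*g,.06]))
cv2.imwrite('pics/m3.png',cv2.resize(np.hstack(ims),(800,375),interpolation=cv2.INTER_CUBIC))
```

```text
[0.47592818 0.36296364 0.23013569] [0.47630173 0.3632235 ] [-0.01531185 -0.06280252 -0.06584801] 0.17466476326169988
[[-0.0002,0.0002,0.0351,0,0,0,0.008],[-0.0002,0.0001,0.035,0,-0.1,-0.1,0.008]]
scene 299 23
wheel bottom should be [368.00759524 104.20780207] slot [363.39087767 124.19869924]
top 35 140
wheel bottom should be [109.82165789 216.0500896 ] slot [123.61814722 216.74244561]
```

View pics/m3.png

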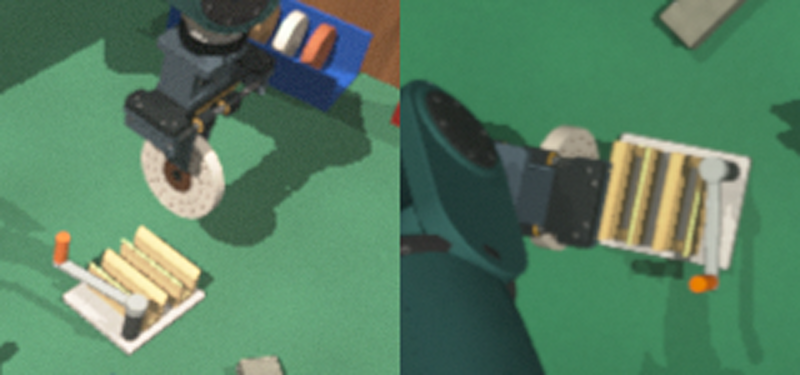

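Run:
```python
from h import *
s=load('scene2.pkl');p=np.array([.4763,.3632,.2301])
a=np.radians(-9.9);yd=np.array([-np.sin(a),np.cos(a),0]);xd=np.array([np.cos(a),np.sin(a),0])
box=(350,70,395,115)
m=s.mask((0,0,130),(40,90,255),box);c=max(cv2.findContours(m,0,1)[0],key=cv2.contourArea)
e=cv2.fitEllipse(cv2.convexHull(c));print(e)
m=s.mask((0,60,20),(25,255,140),box);print([(b[0],b[1]) for b in s.blobs(m,8)])
for u in((369.7,93.7),e[0]):
    o,d=s.ray(*u);k=((p-.008*yd-o)@yd)/(d@yd);q=o+k*d-p;print('rel tcp: x',q@xd,'y',q@yd,'z',q[2])
```

```text
((371.8179931640625, 91.13142395019531), (29.10912322998047, 38.68876266479492), 148.01382446289062)
[(array([377.8,  72.4]), [375, 70, 6, 6, 16]), (array([369.2,  93.5]), [364, 87, 12, 13, 80])]
rel tcp: x 0.0017102291101889896 y -0.007999999999999983 z -0.02409170394836127
rel tcp: x 0.007037658550767547 y -0.008000000000000042 z -0.009681902644531531
```

Emit:
{"api": "carry_out", "payload": {
  "commands": [
    [0.0006,0.0002,0.045,0,0,0,0.008],
    [0.0006,0,0.04,0,0,0,0.008],
    [0,0,0.025,0,0,0,0.008],
    [0,0,0.015,0,0,0,0.008],
    [0,0,0,0,0,0,0.008]
  ]
}}

```text
time: 13.28
position: [0.4741, 0.3629, 0.1037]
tcp_rot: [-0.001, 0.087, 0.996, -0.001]
ft_force: [-0.4, 0.6, -1.7]
opening: 0.178
grip_force: 25.0
```

Emit:
{"api": "carry_out", "payload": {
  "commands": [
    [0,0,0.005,0,0,0,0.008],
    [0,0,0.003,0,0,0,0.008],
    [0,0,0,0,0,0,0.008]
  ]
}}

```text
time: 13.65
position: [0.4742, 0.3635, 0.0967]
tcp_rot: [-0.0, 0.086, 0.996, 0.0]
ft_force: [0.4, -0.1, -0.7]
opening: 0.172
grip_force: 25.0
```

Emit:
{"api": "carry_out", "payload": {
  "commands": [
    [0,0,0.002,0,0,0,0.008],
    [0,0,0,0,0,0,0.008]
  ]
}}

```text
time: 13.9
position: [0.4741, 0.3635, 0.0945]
tcp_rot: [-0.001, 0.086, 0.996, 0.0]
ft_force: [-0.3, -0.7, -0.5]
opening: 0.174
grip_force: 25.0
```

Emit:
{"api": "carry_out", "payload": {
  "commands": [
    [0,0,0.002,0,0,0,0.008],
    [0,0,0,0,0,0,0.008]
  ]
}}

```text
time: 14.15
position: [0.474, 0.3633, 0.0923]
tcp_rot: [-0.001, 0.086, 0.996, 0.0]
ft_force: [1.4, 0.0, -1.6]
opening: 0.175
grip_force: 25.0
```

Emit:
{"api": "carry_out", "payload": {
  "commands": [
    [0,0,0.002,0,0,0,0.008],
    [0,0,0,0,0,0,0.008]
  ]
}}

```text
time: 14.4
position: [0.474, 0.3633, 0.0903]
tcp_rot: [-0.001, 0.086, 0.996, -0.0]
ft_force: [0.1, -0.3, -1.1]
opening: 0.177
grip_force: 25.0
```

Emit:
{"api": "carry_out", "payload": {
  "commands": [
    [0,0,0.0015,0,0,0,0.008],
    [0,0,0,0,0,0,0.008]
  ]
}}

```text
time: 14.65
position: [0.4744, 0.3635, 0.09]
tcp_rot: [-0.0, 0.086, 0.996, 0.0]
ft_force: [-3.9, -2.8, 14.9]
opening: 0.172
grip_force: 25.0
```

Emit:
{"api": "carry_out", "payload": {
  "commands": [
    [0,0,0.0015,0,0,0,0.008],
    [0,0,0,0,0,0,0.008]
  ]
}}

```text
time: 14.9
position: [0.4753, 0.3637, 0.0896]
tcp_rot: [0.0, 0.086, 0.996, 0.0]
ft_force: [-3.5, -8.2, 26.9]
opening: 0.173
grip_force: 25.0
```

Run:
```python
from h import *
from rig import bot
p,R,o=here(bot);print(p,o['ft_force'],o['torque'])
ims=[]
for n in('scene',):
    C=bot.read_camera(n);pickle.dump(C,open(n+'3.pkl','wb'));ims.append(C['color'][75:175,310:430,::-1])
cv2.imwrite('pics/m4.png',cv2.resize(np.hstack(ims),(600,500),interpolation=cv2.INTER_CUBIC))
```

```text
[0.47528672 0.36371135 0.0895571 ] [-3.53957774 -8.17461399 26.9429224 ] [-1.97894882  0.73418856 -0.14533672]
```

View pics/m4.png

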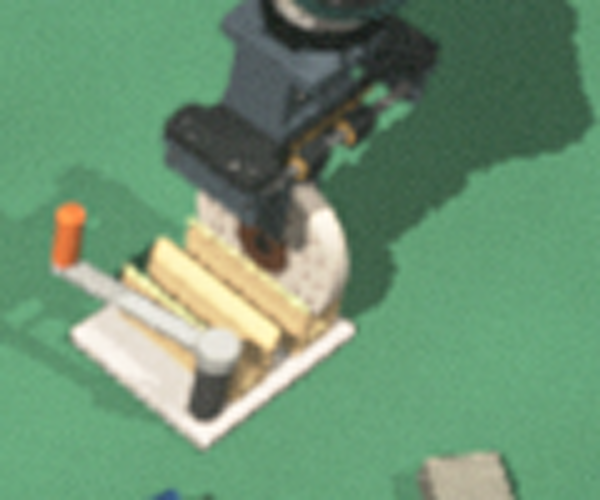

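Contact came at TCP z ≈ 0.090, as the seated height predicts, and the wheel is in the slot nearest (300,260). I'll release it.

Emit:
{"api": "carry_out", "payload": {
  "commands": [
    [0,0,-0.0015,0,0,0,0.008],
    [0,0,0,0,0,0,0.02],
    [0,0,0,0,0,0,0.032],
    [0,0,0,0,0,0,0.032],
    [0,0,-0.02,0,0,0,0.032],
    [0,0,-0.04,0,0,0,0.032],
    [0,0,-0.06,0,0,0,0.046]
  ]
}}

```text
time: 15.82
position: [0.4735, 0.3629, 0.2103]
tcp_rot: [-0.001, 0.086, 0.996, -0.001]
ft_force: [-0.3, 0.3, 1.1]
opening: 0.429
grip_force: 0.0
```

Run:
```python
from h import *
from rig import bot
p,R,o=here(bot);c,e,S=wheel('R');print(p,c,c+e*.156)
plan(p,R,[(p+[0,-.1,.02],R,2,.046),(c+e*.156,S,12,.046)])
g=rk('L',0,.032)
ims=[]
for n in('scene','top'):
    C=bot.read_camera(n);pickle.dump(C,open(n+'4.pkl','wb'));k=Cam(C);u=k.proj([*g,.07]).astype(int);ims.append(C['color'][u[1]-40:u[1]+40,u[0]-45:u[0]+45,::-1])
    print(n,'exp hub face',k.proj([*rk('L',0,.024),.072]),'rim top',k.proj([*g,.132]),'off',u-[45,40])
cv2.imwrite('pics/m5.png',cv2.resize(np.hstack(ims),(800,356),interpolation=cv2.INTER_CUBIC))
```

```text
[0.47349259 0.36287192 0.21029854] [ 0.51292894 -0.11283593  0.07541139] [ 0.59797911 -0.14063461  0.20319911]
[[-0.0086,-0.0493,-0.01,0,0,0,0.046],[-0.0085,-0.0492,-0.0099,0,0,0,0.046],[-0.016,-0.0313,0.0023,2.1,2.5,7.9,0.046],[-0.0203,-0.0288,0.0025,2.2,2.5,7.9,0.046],[-0.0241,-0.0256,0.0027,2.1,2.5,7.9,0.046],[-0.0275,-0.0219,0.0024,2.2,2.4,7.9,0.046],[-0.0304,-0.0178,0.0019,2.1,2.5,7.9,0.046],[-0.0326,-0.0135,0.0011,2.1,2.5,7.9,0.046]]
[[-0.0341,-0.0088,0.0001,2.2,2.5,7.9,0.046],[-0.035,-0.004,-0.0012,2.1,2.5,7.9,0.046],[-0.0352,0.0007,-0.0026,2.2,2.5,7.9,0.046],[-0.0346,0.0054,-0.0043,2.1,2.5,7.9,0.046],[-0.0333,0.01,-0.0061,2.1,2.4,7.9,0.046],[-0.0313,0.0141,-0.0078,2.2,2.5,7.9,0.046]]
scene exp hub face [362.36661932 122.97479624] rim top [366.98068261 109.12190274] off [318  82]
top exp hub face [124.82974244 217.16935251] rim top [113.1945261  216.11213345] off [ 77 176]
```

View pics/m5.png

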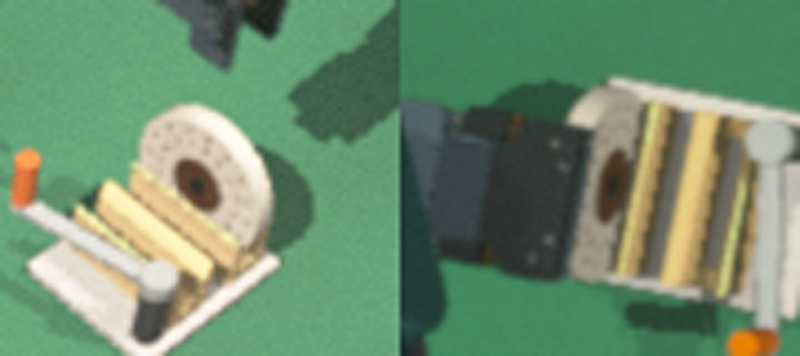

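The white wheel's hub is at scene px (362.1,123.4) against (362.4,123.0) expected, so it is seated within a millimetre or so. Now the red one.

Emit:
{"api": "carry_out", "payload": {
  "commands": [
    [-0.0086,-0.0493,-0.01,0,0,0,0.046],
    [-0.0085,-0.0492,-0.0099,0,0,0,0.046],
    [-0.016,-0.0313,0.0023,2.1,2.5,7.9,0.046],
    [-0.0203,-0.0288,0.0025,2.2,2.5,7.9,0.046],
    [-0.0241,-0.0256,0.0027,2.1,2.5,7.9,0.046],
    [-0.0275,-0.0219,0.0024,2.2,2.4,7.9,0.046],
    [-0.0304,-0.0178,0.0019,2.1,2.5,7.9,0.046],
    [-0.0326,-0.0135,0.0011,2.1,2.5,7.9,0.046]
  ]
}}

```text
time: 16.92
position: [0.5369, 0.0605, 0.2161]
tcp_rot: [-0.135, 0.478, 0.862, -0.097]
ft_force: [-0.8, 0.9, 0.0]
opening: 0.507
grip_force: 0.0
```

Emit:
{"api": "carry_out", "payload": {
  "commands": [
    [-0.0341,-0.0088,0.0001,2.2,2.5,7.9,0.046],
    [-0.035,-0.004,-0.0012,2.1,2.5,7.9,0.046],
    [-0.0352,0.0007,-0.0026,2.2,2.5,7.9,0.046],
    [-0.0346,0.0054,-0.0043,2.1,2.5,7.9,0.046],
    [-0.0333,0.01,-0.0061,2.1,2.4,7.9,0.046],
    [-0.0313,0.0141,-0.0078,2.2,2.5,7.9,0.046],
    [0,0,0,0,0,0,0.046]
  ]
}}

```text
time: 17.8
position: [0.5991, -0.1425, 0.2015]
tcp_rot: [-0.244, 0.773, 0.559, -0.176]
ft_force: [-0.1, 1.1, -0.4]
opening: 0.502
grip_force: 0.0
```

Run:
```python
from h import *
from rig import bot
p,R,o=here(bot);c,e,S=wheel('R');print(p,c+e*.156,np.degrees(Ro.from_matrix(R.T@S).as_rotvec()),o['joint_positions'])
plan(p,R,[(c+e*.066,S,2,.046),(c+e*.016,S,2,.046)])
C=bot.read_camera('scene');cv2.imwrite('pics/m6.png',cv2.resize(C['color'][130:280,200:400,::-1],(800,600)))
t=load('top0.pkl');m=t.mask((15,100,0),(30,255,120),(285,195,310,220));print([(b[0],b[1]) for b in t.blobs(m,5)], t.hsv[204:210:2,290:304:2].tolist())
```

```text
[ 0.59911399 -0.14250032  0.20150176] [ 0.59797911 -0.14063461  0.20319911] [ 0.05862041 -0.15779841 -0.16543585] [-0.28123161  0.54825162  1.60415382  0.02261603  1.59865773  0.03194721]
[[0.0006,-0.0012,0.0448,0,-0.1,-0.1,0.046],[0.0006,-0.0012,0.0448,0.1,-0.1,-0.1,0.046],[0,0,0.025,0,0,0,0.046],[0.0001,0,0.025,0,0,0,0.046]]
[(array([295.4, 205.9]), [290, 201, 11, 10, 44])] [[[21, 164, 123], [21, 166, 121], [21, 162, 112], [21, 159, 111], [21, 160, 118], [21, 166, 121], [19, 165, 122]], [[21, 166, 121], [22, 165, 116], [30, 92, 61], [58, 64, 52], [27, 111, 71], [22, 166, 120], [21, 161, 122]], [[20, 165, 124], [21, 163, 122], [21, 156, 108], [25, 122, 71], [23, 128, 78], [21, 164, 121], [20, 163, 122]]]
```

View pics/m6.png

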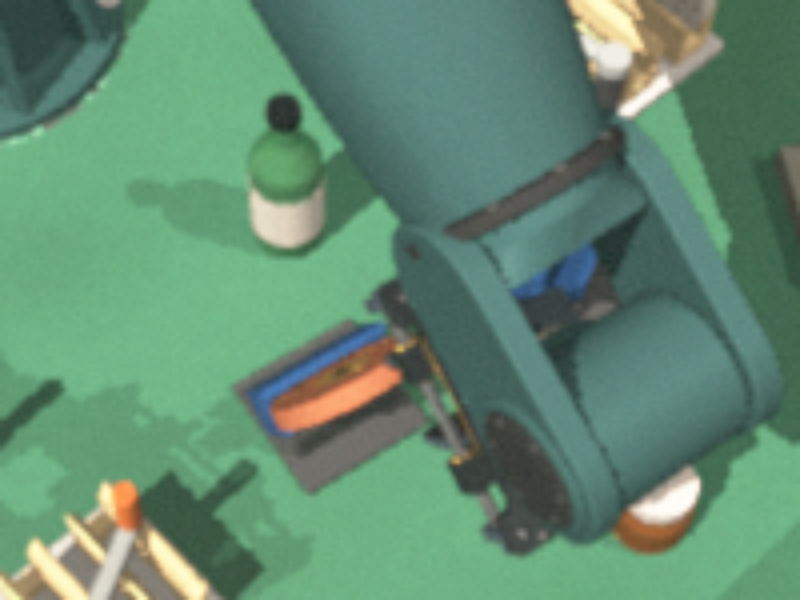

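Tool above the red wheel. The bottle (285,190) and jar (655,510) are clear of the path.

Emit:
{"api": "carry_out", "payload": {
  "commands": [
    [0.0005,-0.001,0.0448,0,0,0,0.046],
    [0.0005,-0.001,0.0448,0,0,0,0.046],
    [0,0,0.025,0,0,0,0.046],
    [0,0,0.025,0,0,0,0.046]
  ]
}}

```text
time: 18.35
position: [0.5209, -0.1125, 0.0882]
tcp_rot: [-0.243, 0.771, 0.561, -0.176]
ft_force: [0.7, -0.8, -0.3]
opening: 0.505
grip_force: 0.0
```

Emit:
{"api": "carry_out", "payload": {
  "commands": [
    [0,0,0,0,0,0,0.008],
    [0,0,0,0,0,0,0.008],
    [0,0,0,0,0,0,0.008],
    [0,0,0,0,0,0,0.008],
    [0,0,0,0,0,0,0.008]
  ],
  "newtons": 25
}}

```text
time: 18.98
position: [0.5225, -0.114, 0.0889]
tcp_rot: [-0.243, 0.772, 0.56, -0.175]
ft_force: [4.0, -0.5, 5.5]
opening: 0.174
grip_force: 25.0
```

Run:
```python
from h import *
from rig import bot
p,R,o=here(bot);c,e,S=wheel('R');d=p-(c+e*.016);print(p,'tool err',R.T@d,o['opening']*.0912,o['grip_force'],o['ft_force'])
g=rk('L',0,-.032);D=down(80.1)
q=p+e*.12
plan(q,R,[([.54,.05,.25],Slerp([0,1],Ro.from_matrix([R,D]))(.5).as_matrix(),6,.008),([*g,.23],D,7,.008)])
```

```text
[ 0.5225163  -0.11396461  0.08886407] tool err [ 1.90623607e-03  3.90509199e-05 -4.45508275e-04] 0.015870676248388574 25.000824630260468 [ 4.04643357 -0.45094397  5.51334593]
[[0.0269,-0.0201,0.0013,-2.1,-2.5,-7.9,0.008],[0.0294,-0.0162,-0.0007,-2.2,-2.5,-7.9,0.008],[0.0313,-0.0119,-0.0025,-2.1,-2.5,-7.9,0.008],[0.0325,-0.0074,-0.0042,-2.2,-2.4,-7.9,0.008],[0.0329,-0.0027,-0.0059,-2.1,-2.5,-7.9,0.008],[0.0328,0.0021,-0.0072,-2.1,-2.5,-7.9,0.008],[0.0354,0.0112,0.0047,-1.8,-2.1,-6.8,0.008],[0.0339,0.0152,0.0039,-1.9,-2.2,-6.7,0.008]]
[[0.0321,0.0189,0.0032,-1.8,-2.1,-6.8,0.008],[0.0298,0.0225,0.0027,-1.9,-2.1,-6.8,0.008],[0.0269,0.0258,0.0025,-1.8,-2.2,-6.8,0.008],[0.0238,0.0288,0.0024,-1.8,-2.1,-6.7,0.008],[0.0204,0.0312,0.0024,-1.9,-2.1,-6.8,0.008]]
```

Emit:
{"api": "carry_out", "payload": {
  "commands": [
    [0,0,-0.02,0,0,0,0.008],
    [0,0,-0.03,0,0,0,0.008],
    [0,0,-0.03,0,0,0,0.008],
    [0,0,-0.04,0,0,0,0.008]
  ]
}}

```text
time: 19.48
position: [0.5873, -0.1355, 0.1879]
tcp_rot: [-0.244, 0.772, 0.56, -0.176]
ft_force: [0.5, -0.3, -1.7]
opening: 0.176
grip_force: 25.0
```

Emit:
{"api": "carry_out", "payload": {
  "commands": [
    [0.0269,-0.0201,0.0013,-2.1,-2.5,-7.9,0.008],
    [0.0294,-0.0162,-0.0007,-2.2,-2.5,-7.9,0.008],
    [0.0313,-0.0119,-0.0025,-2.1,-2.5,-7.9,0.008],
    [0.0325,-0.0074,-0.0042,-2.2,-2.4,-7.9,0.008],
    [0.0329,-0.0027,-0.0059,-2.1,-2.5,-7.9,0.008],
    [0.0328,0.0021,-0.0072,-2.1,-2.5,-7.9,0.008],
    [0.0354,0.0112,0.0047,-1.8,-2.1,-6.8,0.008],
    [0.0339,0.0152,0.0039,-1.9,-2.2,-6.7,0.008]
  ]
}}

```text
time: 20.48
position: [0.5177, 0.1228, 0.245]
tcp_rot: [-0.097, 0.37, 0.921, -0.07]
ft_force: [1.0, 0.6, -1.3]
opening: 0.174
grip_force: 25.0
```

Emit:
{"api": "carry_out", "payload": {
  "commands": [
    [0.0321,0.0189,0.0032,-1.8,-2.1,-6.8,0.008],
    [0.0298,0.0225,0.0027,-1.9,-2.1,-6.8,0.008],
    [0.0269,0.0258,0.0025,-1.8,-2.2,-6.8,0.008],
    [0.0238,0.0288,0.0024,-1.8,-2.1,-6.7,0.008],
    [0.0204,0.0312,0.0024,-1.9,-2.1,-6.8,0.008],
    [0,0,0,0,0,0,0.008],
    [0,0,0,0,0,0,0.008]
  ]
}}

```text
time: 21.35
position: [0.4645, 0.3001, 0.2304]
tcp_rot: [-0.001, 0.087, 0.996, 0.0]
ft_force: [-0.2, -0.2, -1.6]
opening: 0.177
grip_force: 25.0
```

Run:
```python
from h import *
from rig import bot
p,R,o=here(bot);g=rk('L',-.0019,-.032);D=down(80.1);print(p,g,o['grip_force'],o['opening'])
plan(p,R,[([*g,.145],D,2,.008)])
```

```text
[0.4644891  0.30011112 0.23035154] [0.46342656 0.30050317] 24.99955415725708 0.17674215159886605
[[0.0005,0.0001,0.0427,0,-0.1,0,0.008],[0.0005,0.0001,0.0427,0,0,0,0.008]]
```

Emit:
{"api": "carry_out", "payload": {
  "commands": [
    [0.0005,0.0001,0.045,0,0,0,0.008],
    [0.0005,0.0001,0.045,0,0,0,0.008],
    [0,0,0.025,0,0,0,0.008],
    [0,0,0.015,0,0,0,0.008],
    [0,0,0.006,0,0,0,0.008],
    [0,0,0,0,0,0,0.008]
  ]
}}

```text
time: 22.1
position: [0.4632, 0.3006, 0.0941]
tcp_rot: [-0.001, 0.086, 0.996, 0.0]
ft_force: [-0.3, -2.7, -2.6]
opening: 0.173
grip_force: 25.0
```

Emit:
{"api": "carry_out", "payload": {
  "commands": [
    [0,0,0.0025,0,0,0,0.008],
    [0,0,0,0,0,0,0.008]
  ]
}}

```text
time: 22.35
position: [0.4631, 0.3006, 0.0916]
tcp_rot: [-0.001, 0.086, 0.996, 0.0]
ft_force: [-0.4, -5.5, -0.2]
opening: 0.174
grip_force: 25.0
```

Emit:
{"api": "carry_out", "payload": {
  "commands": [
    [0,0,0.0015,0,0,0,0.008],
    [0,0,0,0,0,0,0.008]
  ]
}}

```text
time: 22.6
position: [0.4629, 0.3007, 0.0899]
tcp_rot: [-0.001, 0.086, 0.996, 0.0]
ft_force: [-0.8, -5.9, 0.1]
opening: 0.174
grip_force: 25.0
```

Emit:
{"api": "carry_out", "payload": {
  "commands": [
    [0,0,0.0015,0,0,0,0.008],
    [0,0,0,0,0,0,0.008]
  ]
}}

```text
time: 22.85
position: [0.4628, 0.3007, 0.0882]
tcp_rot: [-0.001, 0.086, 0.996, 0.0]
ft_force: [-0.2, -5.2, -2.1]
opening: 0.173
grip_force: 25.0
```

Emit:
{"api": "carry_out", "payload": {
  "commands": [
    [0,-0.001,0.0015,0,0,0,0.008],
    [0,0,0,0,0,0,0.008]
  ]
}}

```text
time: 23.1
position: [0.4633, 0.3004, 0.0877]
tcp_rot: [-0.001, 0.086, 0.996, 0.001]
ft_force: [-2.5, -2.1, 11.2]
opening: 0.174
grip_force: 25.0
```

Emit:
{"api": "carry_out", "payload": {
  "commands": [
    [0,0,0.0015,0,0,0,0.008],
    [0,0,0,0,0,0,0.008]
  ]
}}

```text
time: 23.35
position: [0.4641, 0.3005, 0.0871]
tcp_rot: [-0.0, 0.086, 0.996, 0.001]
ft_force: [-4.0, -7.3, 26.1]
opening: 0.174
grip_force: 25.0
```

On the floor at the expected height. I'll release, retreat and check.

Emit:
{"api": "carry_out", "payload": {
  "commands": [
    [0,0,-0.0018,0,0,0,0.008],
    [0,0,0,0,0,0,0.02],
    [0,0,0,0,0,0,0.032],
    [0,0,0,0,0,0,0.032],
    [0,0,-0.02,0,0,0,0.032],
    [0,0,-0.04,0,0,0,0.032],
    [0,0,-0.06,0,0,0,0.032],
    [0,-0.06,-0.01,0,0,0,0.032]
  ]
}}

```text
time: 24.35
position: [0.4553, 0.2427, 0.2225]
tcp_rot: [0.002, 0.085, 0.996, 0.002]
ft_force: [0.7, -0.6, -0.4]
opening: 0.348
grip_force: 0.0
```

Emit:
{"api": "carry_out", "payload": {
  "commands": [
    [0,-0.06,0,0,0,0,0.032],
    [0,-0.06,0,0,0,0,0.032],
    [0,0,0,0,0,0,0.032]
  ]
}}

```text
time: 24.72
position: [0.4315, 0.1197, 0.2182]
tcp_rot: [-0.001, 0.088, 0.996, 0.0]
ft_force: [0.3, 1.0, -0.2]
opening: 0.351
grip_force: 0.0
```

Run:
```python
from h import *
from rig import bot
p,R,o=here(bot);print(o['time'],p,o['ft_force'],o['opening'])
ims=[]
for n in('scene','top'):
    C=bot.read_camera(n);k=Cam(C);u=k.proj([*rk('L',0,0),.07]).astype(int);ims.append(C['color'][u[1]-42:u[1]+42,u[0]-47:u[0]+47,::-1])
    for y in(.032,-.032): print(n,'hub',((k.proj([*rk('L',0,y-.008),.072])-u+[47,42])*800/188).round(),'rimtop',((k.proj([*rk('L',0,y),.132])-u+[47,42])*800/188).round())
    print([b[0] for b in k.blobs(k.mask((5,170,190),(19,255,255)),10)])
cv2.imwrite('pics/m7.png',cv2.resize(np.hstack(ims),None,fx=800/188,fy=800/188,interpolation=cv2.INTER_CUBIC))
```

```text
24.725 [0.43152352 0.11970939 0.21816157] [ 0.31534138  0.962473   -0.23816951] 0.3512715596114046
scene hub [223. 162.] rimtop [242. 103.]
scene hub [167. 203.] rimtop [185. 145.]
[array([177.8, 232.3]), array([230.9, 256.2]), array([175.8, 343.4]), array([271.8, 369.5])]
top hub [165. 175.] rimtop [116. 171.]
top hub [263. 193.] rimtop [218. 190.]
[array([428.9, 119.1]), array([467.4, 203.4]), array([141.1, 207.8]), array([366.5, 223.3]), array([381.5, 286.8])]
```

View pics/m7.png

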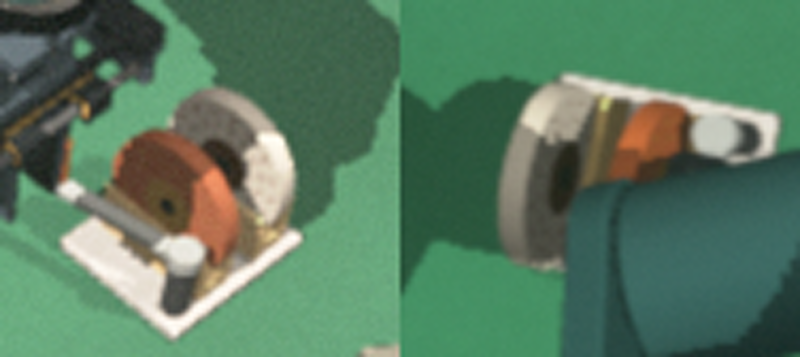

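The red hub is at (167,204) against (167,203) expected, and the white hub sits at its predicted spot too. Both wheels stand upright in their slots, both arms are still open, and the gripper is clear.

```bash
python3 -c "
from rig import bot
print(bot.sign_off())"
```

```text
the job is handed in; nothing more can be done
None
```

I handed the job in at about 25 s: both keeper arms are open, the right-hand rack's arm bound at about 0.5 rad, and both wheels stand upright and fully down in the left-hand rack; the sign-off returned no verdict.

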